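# Press a filter vial to the third click and keep it pressed

## Robot

A 6-joint arm with a two-finger parallel gripper is mounted at the origin on the work surface. World frame = base frame: x ahead of the robot, y to its left, z up, the work surface at z = 0. Lengths are in m, angles in rad, forces in N, time in s.
With the tool pointing down it reaches from about 0.325 to 0.9 m from the base axis. Payload 6.1 kg.
Tool frame: the origin (TCP) lies midway between the tips of the shut fingers; the grasp point (between the pads) lies 19 mm behind it; z points along the fingers, y is the direction in which the jaws open and shut (so a half turn about z gives the same grasp; the last joint's range is limited). The gripper opens to 85 mm and grips with 20 to 120 N. Pads are 22 mm wide; open, the fingers measure 114 mm over their backs; the gripper's body (76 mm by 85 mm) begins 54 mm behind the grasp point. The pads swing forward as they close: fully open they stand 13 mm farther back than shut.
Start: joints at [-1.312, 0.22, 1.526, -0, 1.395, -0.126], TCP at [0.235, -0.579, 0.231] pointing down, gripper open.
Joint ranges: [-2.98, 2.98], [-0.91, 2.08], [0.09, 2.57], [-1.24, 4.39], [0.2, 2.65], [-2.68, 2.68]. Speed limits (rad/s): [2.57, 2.57, 3.01, 3.14, 3.14, 3.14].

## Interface

Orientations are given as a unit quaternion [w, x, y, z].
In Python, from workcell import arm, eyes, job gives the robot as it stands.
- The arm moves only by the shell command python3 -m pendant 'ROWS' [OPENING] [FORCE]. ROWS is JSON, a list of rows, each a list of 2 entries, a list of its own where there are three numbers: the shift along the tool's x, y, z in m, then the turn, a rotation vector about the tool's x, y, z in rad. In form: [[[tx, ty, tz], [wx, wy, wz]], ...]. A call has 1 to 20 rows; each row is the pose to reach, as a shift and turn from the pose commanded when the call began, along the tool's axes at that moment; what a row does not reach only later rows make up. A row lasts 1/8 s, in which the tool goes at most 62.5 mm and 10.7 degrees, less where a joint would pass 70% of its speed; a pose out of reach is approached as far as the arm can. A call with a gripper value outside its range is refused whole. OPENING is the finger opening in m, from 0 to 0.0854, set as the call begins (- or left out, the last holds). The fingers move at their own pace and stop on an object; FORCE is the grip in N (left out, the last holds). Time passes only in rows, so rows that repeat a pose let the fingers close. It gives the time, the measured TCP pose, the force and the opening at its end, in the units of the state.
- arm.get_obs(): the state, without advancing time (a new reading comes with each control period).
- eyes.grab_frame(name): name is "scene" or "top" or "wrist"; returns (picture, depth): 480x640x3 uint8, blue, green, red; 480x640 float32, m along the optical axis (not along the pixel's ray), 0 where there is no reading.
- eyes.get_calibration(name): a dict with "fov_y" (degrees; the focal length in pixels is half the picture's height over the tangent of half this angle, whatever the lens; pixels are square), "cx", "cy" (the principal point, pixels), "R" (3x3) and "t" (3): a world point X has camera coordinates R X + t. Camera axes: x right, y down, z forward; pixel columns grow to the right and rows downward; lengths in m; the calibration is good to about 2 mm. The wrist camera is an equidistant fisheye: a pixel r from the principal point sees the ray r / f radians off the axis. A picture is of the moment at which its call begins: read the wrist's pose just before it. get_calibration takes no time and is no camera call; for the wrist camera it gives the pose at the moment of the call.
- job.hand_in(): hands the job in, once; it reports no verdict.
The state is a dict: "t": time; "q": joint angles; "dq": joint speeds; "tau": joint torques, N m; "position": TCP position; "tool_rot": TCP orientation; "force": force on the tool from outside, world axes, zero at the start; "moment": the same for the moment, N m; "gripper_width": finger opening in m.
Only numpy, scipy, OpenCV 4.12 (cv2) and the standard library are available. Lean on these libraries where they do the work, as an engineer would, in place of code of your own. Each camera call takes 0.05 s, during which the arm holds its last target. There are 200 camera calls.

## Task

Take the filter vial whose plunger still stands up out of the rack and stand it fully down in the nest of the hand press. Then pull the press lever down by its grip, feel for the clicks of its ratchet and stop in the notch behind the third click, never going on to a fourth, and finish while still holding the grip there with the press bearing down on the plunger, because the lever springs back when let go. Leave the other vials and everything else on the bench where they stand.

Things in the scene. Friction and masses are not known exactly. Their poses are not given: they have to be found in the camera images.
- vial: the filter vial to be pressed: pale plastic tube 22 mm in diameter, 50 mm tall, out of whose top a plunger stands 34 mm (white rod 10 mm thick, flat black head 16 mm wide, 4 mm thick), 84 mm in all. Origin: centre of its underside, z up. Grip the tube, not the plunger: this gives way against an air cushion (1 N at first, 7 N near the end of its 31 mm travel) and rises again when let go.
- rack: grey rack block 56 x 204 x 34 mm fixed to the bench, one row of five holes along its y axis, 40 mm apart, the middle one at its centre; holes 24 mm wide, 20 mm deep, floor 14 mm above the bench, so 30 mm of each tube stands out. Four vials stand in it in changing order. Origin: centre of its underside.
- vial_pressed: bystander in the rack: the same filter vial, its plunger already pushed in (black 16 mm head 2 mm above the tube; 56 mm tall). Origin at its foot's centre.
- vial_capped: bystander in the rack: same tube with a flat black screw cap 23 mm wide and 11 mm high (61 mm tall). Origin at its foot's centre.
- vial_capped2: bystander in the rack, same as vial_capped. Origin at its foot's centre.
- press: hand press, fixed to the bench: base plate 215 x 120 mm, 12 mm high; aluminium nest block 56 x 56 mm, top 36 mm above the bench; behind it two cheeks 44 mm apart outside, 105 mm high, with the lever's pivot. Origin: on the bench under the nest's axis; x to the press's rear, z up. Pivot: at x = +65 mm, z = 92 mm, its axis along y; the lever swings in the x-z plane and comes down to the front (-x).
- nest (a point): centre of the floor of the nest hole (24 mm wide, 20 mm deep, floor 16 mm above the bench, upper edge 36 mm). The seated vial's origin is here.
- grip (a point): middle of the black revolving grip that sticks out sideways (+y of the press) from the lever's free end: cylinder 20 mm thick, 54 mm long, along y, 170 mm from the pivot, its middle 38 mm from the lever's rod (12 mm thick). Open, it is 29 mm behind the pivot and 167 mm above. It spins freely on its pin, so fingers pointing down and closed across it can point down all along its arc.
- sector_centre (a point): point on the pivot's axis, turning with the toothed sector at the rear, whose setting varies by 0.06 rad either way about y (x to the rear, z up when centred). The lever's spring pawl rides over its round teeth: resistance at the grip rises 5 to 12 N where a tooth begins, falls by 7 to 12 N in passing it (click) and rises again at the bottom of the notch behind it. No notch holds the lever.
- flask: bystander: amber conical flask, 80 mm wide, 114 mm high, behind the rack
- jar: bystander: small jar with a red lid, 64 mm wide, 85 mm high
- petri: bystander: closed petri dish, 90 mm wide, 15 mm high, left of the press
- tweezers: bystander: steel tweezers 120 mm long lying left of the press
- lever: lever: steel rod, rubber foot under it 65 mm from the pivot. Origin on the pivot, -x to the grip, y = pivot axis. Open, it leans back 10 degrees past upright; pulled to the front it is level after 1.745 rad. A spring drives it back (2 N at the grip when open, 6 level, 4 to 14 in the third notch on a vial). Foot meets plunger after 1.3; clicks every 0.14 (24 mm at the grip), first at 1.28 to 1.41.

How it is judged:
On the way, in this order (a step that is already met when the one before it is completed fails the run):
1. the filter vial stands fully down in the nest, let go, the lever still up (horizontal distance between vial and nest below 0.004 m and z of vial in the frame of nest below 0.003 m and angle between vial's own z axis and vertical below 0.12 rad and contact force between the fingers and vial below 0.1 N and z of grip in the frame of sector_centre above 0.15 m), for 0.2 s.
2. the lever is in the first or second notch with the foot on the plunger (z of grip in the frame of sector_centre between 0.025 and 0.064 m and contact force between lever and vial above 0.5 N), for 0.05 s.
At the end, for the whole second after the job is handed in: Lever still, in the third notch (grip -2 to 19 mm above the pivot square to the sector; notch bottom 8.5 mm), fingers on the grip with over 3 N, foot on the plunger with over 2 N; vial not touched by the robot, within 7 degrees of upright, fully down within 3 mm, within 4 mm of the nest's axis (z of grip in the frame of sector_centre between -0.002 and 0.019 m and contact force between the fingers and lever above 3 N and contact force between lever and vial above 2 N and angular speed of lever below 0.1 rad/s and horizontal distance between vial and nest below 0.004 m and z of vial in the frame of nest below 0.003 m and angle between vial's own z axis and vertical below 0.12 rad and contact force between the arm and vial below 0.1 N); the arm keeps its last pose, push and grip.
It fails at once if the lever goes over the fourth tooth (z of grip in the frame of sector_centre below -0.0085 m).
It fails at once if another vial is moved from its place in the rack (distance of any of vial_pressed, vial_capped, vial_capped2 from where it was at the start of the episode above 0.015 m).
It fails at once if another thing on the bench is pushed about (distance of any of flask, jar, petri, tweezers from where it was at the start of the episode above 0.02 m).
It also fails if it takes over 72 s, if anything falls off the work surface, if the arm or the gripper's body presses on something with over 40 N, if the wrist force passes 120 N, or if a joint passes its speed limit or range.

## Working session

There is one attempt and no reset: what is moved stays moved. The work goes in short steps, Python scripts to look and compute and a shell command to move; the robot and the scene stay as the last step left them, time stands still between calls to the robot, and variables do not carry over. Pictures are saved under pics/ and viewed, about 8 in all and at most 12, crops included, and the job is handed in when it is done.

```bash
ls; mkdir -p pics
python3 - <<'E'
from workcell import arm, eyes, job
import cv2,numpy as np
print(arm.get_obs())
for n in ("scene","top"):
    p,d=eyes.grab_frame(n); cv2.imwrite(f"pics/{n}0.png",p); np.savez(f"{n}0.npz",p=p,d=d,**eyes.get_calibration(n)); print(n,eyes.get_calibration(n))
E
```

```text
pics
{'t': 0.0, 'q': array([-1.31210332e+00,  2.21246029e-01,  1.52761515e+00,  1.32500200e-05,
        1.39466427e+00, -1.26073020e-01]), 'dq': array([-0.00040602,  0.00215933, -0.00065656,  0.00131294,  0.0010905 ,
       -0.00073405]), 'tau': array([ 1.73439028e-03, -4.96893847e+01, -3.89395809e+01, -1.86646021e-04,
        1.11549039e-02,  6.28407619e-06]), 'position': array([ 0.23445148, -0.57871693,  0.23018475]), 'tool_rot': array([-9.64707322e-04,  9.81551158e-01,  1.91197253e-01, -5.75279100e-05]), 'force': array([-0.57157295, -0.63793888,  0.51482445]), 'moment': array([-0.05773655,  0.01993658,  0.00750676]), 'gripper_width': 0.08545725880827923}
scene {'fov_y': 48.46502628297805, 'cx': 315.00717591190545, 'cy': 236.02319420698606, 'R': array([[ 0.63456484,  0.77283225, -0.00760181],
       [ 0.4442732 , -0.37280134, -0.81464132],
       [-0.63241505,  0.51356546, -0.57991528]]), 't': array([-0.39561725, -0.12145079,  1.49111081])}
top {'fov_y': 49.42470133889134, 'cx': 315.90297415706203, 'cy': 241.4473705099156, 'R': array([[-0.02150779, -0.99975415,  0.00538986],
       [-0.99538482,  0.02090886, -0.09365832],
       [ 0.0935226 , -0.00737937, -0.99558981]]), 't': array([0.03706799, 0.57773064, 1.33917681])}
```

View pics/top0.png

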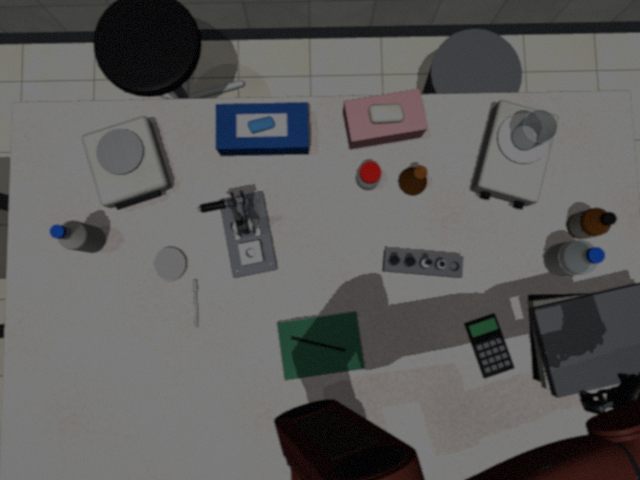

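View pics/scene0.png

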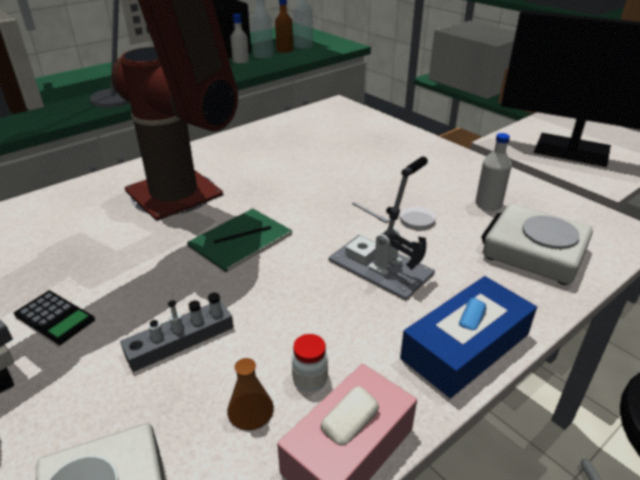

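The top view shows the rack at about (423,262), with the tall plunger third from the left at about (426,262). The press is at about (248,235), nest at about (251,252), grip at about (212,207). The scene view confirms the standing plunger at (173,310), and the lever is up with its grip at (415,165).

```bash
cat > h.py <<'E'
import numpy as np, cv2
from scipy.spatial.transform import Rotation as Ro
def foc(c): return 240/np.tan(np.radians(float(c['fov_y']))/2)
def rays(c,uv,fish=False):
    uv=np.atleast_2d(uv).astype(float); f=foc(c); a=(uv-[c['cx'],c['cy']])/f
    if fish:
        r=np.linalg.norm(a,axis=1,keepdims=True)+1e-12
        d=np.hstack([a/r*np.sin(r),np.cos(r)])
    else: d=np.hstack([a,np.ones((len(a),1))])
    R=np.array(c['R']); return -R.T@np.array(c['t']), d@R
def plane(c,uv,z,fish=False):
    o,d=rays(c,uv,fish); return o+d*((z-o[2])/d[:,2])[:,None]
def cloud(c,d,fish=False):
    v,u=np.mgrid[:480,:640]; o,r=rays(c,np.c_[u.ravel(),v.ravel()],fish)
    zc=r@np.array(c['R'])[2]
    P=o+r*(d.ravel()/zc)[:,None]; P[d.ravel()==0]=np.nan
    return P.reshape(480,640,3)
E
python3 - <<'E'
from h import *
c=np.load('top0.npz'); P=cloud(c,c['d'])
def rect(u0,u1,v0,v1,z0,z1):
    Q=P[v0:v1,u0:u1].reshape(-1,3); Q=Q[(Q[:,2]>z0)&(Q[:,2]<z1)]
    r=cv2.minAreaRect(Q[:,:2].astype(np.float32)); return len(Q),Q[:,2].mean().round(4),Q.mean(0).round(4),r
print('table',np.nanmedian(P[300:310,240:270,2]))
print('rack',rect(370,480,235,290,.022,.045))
print('base',rect(205,290,180,285,.007,.02))
print('nest',rect(205,290,230,285,.03,.042))
print('grip',rect(190,235,190,225,.2,.4))
print('plunger',rect(415,440,245,275,.085,.12))
for n,u0,u1,v0,v1 in(('r',370,480,235,290),('p',190,290,180,285)):
    print(n, [ (plane(c,[[u,v]],.034)[0,:2]).round(3).tolist() for u,v in((395,259),(410,260.5),(426,262),(441,264),(455,266))] if n=='r' else plane(c,[[251,252]],.036))
im=np.hstack([cv2.resize(c['p'][180:285,190:295],(600,600),interpolation=2)[:, :],]);
im2=cv2.resize(c['p'][240:285,375:475],(600,270),interpolation=2)
cv2.imwrite('pics/crop1.png',cv2.resize(np.vstack([im,im2]),None,fx=.68,fy=.68)*1)
E
```

```text
table 0.00023866381116932622
rack (1345, np.float64(0.0346), array([ 0.5146, -0.2511,  0.0346]), ((0.5152983665466309, -0.2516386806964874), (0.20573334395885468, 0.05612852796912193), 83.79602813720703))
base (2402, np.float64(0.0125), array([0.5986, 0.2009, 0.0125]), ((0.6090251207351685, 0.20601965487003326), (0.22180071473121643, 0.2591916620731354), 84.56954193115234))
nest (395, np.float64(0.0362), array([0.5533, 0.1972, 0.0362]), ((0.5658819079399109, 0.19942890107631683), (0.08334100246429443, 0.056213825941085815), 9.33613109588623))
grip (335, np.float64(0.2632), array([0.6388, 0.2415, 0.2632]), ((0.639563262462616, 0.24531809985637665), (0.022990364581346512, 0.07876547425985336), 4.54461669921875))
plunger (33, np.float64(0.0989), array([ 0.5155, -0.2512,  0.0989]), ((0.5159613490104675, -0.251132607460022), (0.012498402036726475, 0.014743250794708729), 0.49648964405059814))
r [[0.528, -0.18], [0.523, -0.219], [0.518, -0.26], [0.512, -0.299], [0.506, -0.335]]
p [[0.55357569 0.19387413 0.036     ]]
```

View pics/crop1.png

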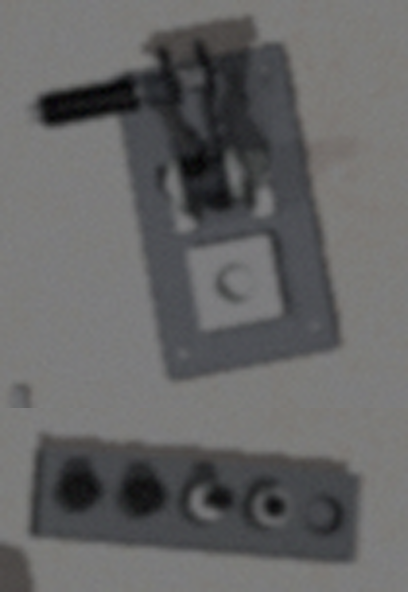

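Crop: the nest hole is at about (235,283) in the crop. The press is yawed about +9.3°, the rack about -6.2°. The middle vial is the target, at (0.5155,-0.251). First move: hover above it.

```bash
cat >> h.py <<'E'
def delta(pos,yaw,tilt=None):
    "shift/turn in tool axes to TCP pos, tool down, tool y (jaw axis) at yaw deg"
    from workcell import arm
    s=arm.get_obs(); q=s['tool_rot']; R=Ro.from_quat([q[1],q[2],q[3],q[0]]).as_matrix()
    y=np.array([np.cos(np.radians(yaw)),np.sin(np.radians(yaw)),0]); z=np.array([0,0,-1.])
    T=np.c_[np.cross(y,z),y,z]
    w=Ro.from_matrix(R.T@T).as_rotvec(); sh=R.T@(np.array(pos)-s['position'])
    print('t',round(s['t'],2),'pos',s['position'].round(4),'F',s['force'].round(1),'shift',sh.round(4).tolist(),'turn',w.round(4).tolist(),'rows>=',max(np.linalg.norm(sh)/.0625,np.degrees(np.linalg.norm(w))/10.7).round(1))
E
python3 -c "
from h import *
delta([.5155,-.2512,.20],-6.2)"
```

```text
t 0.1 pos [ 0.2345 -0.5788  0.2303] F [-0.4 -0.1  0.2] shift [0.3834, -0.1981, 0.0307] turn [-0.0015, -0.0012, -1.0778] rows>= 6.9
```

```bash
python3 -m pendant '[[[0.06,-0.03,0.005],[0,0,-0.17]],[[0.12,-0.06,0.01],[0,0,-0.35]],[[0.18,-0.09,0.015],[0,0,-0.53]],[[0.23,-0.12,0.02],[0,0,-0.7]],[[0.285,-0.15,0.025],[0,0,-0.87]],[[0.34,-0.175,0.03],[0,0,-1.04]],[[0.3834,-0.1981,0.0307],[-0.0015,-0.0012,-1.0778]],[[0.3834,-0.1981,0.0307],[-0.0015,-0.0012,-1.0778]],[[0.3834,-0.1981,0.0307],[-0.0015,-0.0012,-1.0778]],[[0.3834,-0.1981,0.0307],[-0.0015,-0.0012,-1.0778]]]' 0.0854 40
python3 - <<'E'
from h import *
from workcell import arm,eyes
delta([.5155,-.2512,.20],-6.2)
c=eyes.get_calibration('wrist'); p,d=eyes.grab_frame('wrist'); cv2.imwrite('pics/w1.png',p); np.savez('w1.npz',p=p,d=d,**c)
print(c)
E
```

```text
t: 1.35
position: [0.5148, -0.2529, 0.2005]
tool_rot: [0.001, 0.745, 0.667, -0.001]
force: [-1.2, -0.6, 0.6]
gripper_width: 0.0852
t 1.35 pos [ 0.5148 -0.2529  0.2005] F [-1.2 -0.6  0.6] shift [0.0018, 0.0005, 0.0005] turn [0.0002, 0.0019, -0.0019] rows>= 0.0
{'fov_y': 65.70646984690485, 'cx': 313.3716871710966, 'cy': 238.85499959315052, 'R': array([[ 9.93879928e-01, -1.10463729e-01,  6.72857346e-04],
       [-1.04556136e-01, -9.38726819e-01,  3.28420423e-01],
       [-3.56469154e-02, -3.26480818e-01, -9.44531404e-01]]), 't': array([-0.53969298, -0.21590304,  0.28797941])}
```

View pics/w1.png

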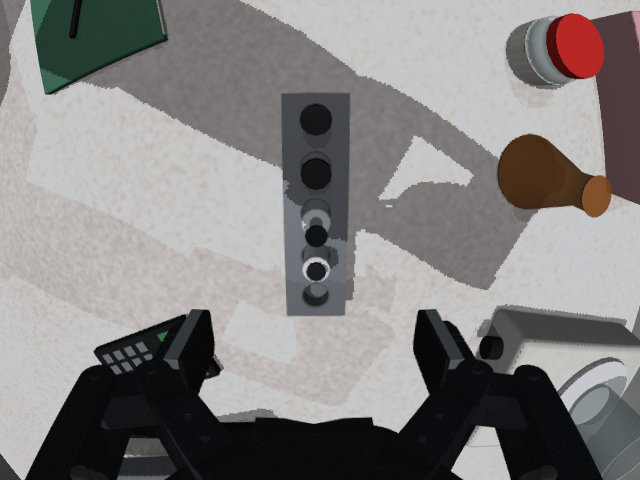

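The wrist view shows the plunger head at (316,236), with its tube above it at (316,218). The capped vials are at (316,119) and (316,173), the pressed one at (316,271) and the empty hole at (316,294).

Run:
```python
from h import *
c=np.load('w1.npz'); p=c['p']
def bl(u0,u1,v0,v1,z):
    m=(p[v0:v1,u0:u1].max(2)<45).astype(np.uint8); k,l,s,ce=cv2.connectedComponentsWithStats(m); i=1+np.argmax(s[1:,4]); uv=ce[i]+[u0,v0]; print(uv.round(1),s[i],plane(c,[uv],z,True)[0].round(4))
bl(300,335,225,248,.098)
bl(295,335,258,283,.070)
bl(295,337,155,190,.075)
bl(295,337,100,140,.075)
P=cloud(c,c['d'],True)
Q=P[90:320,275:355].reshape(-1,3);Q=Q[(Q[:,2]>.03)&(Q[:,2]<.038)]
print(cv2.minAreaRect(Q[:,:2].astype(np.float32)))
print(P[236,316],P[271,316])
delta([.5155,-.2512,.20],-6.2)
```

```text
[316.  235.6] [  5   0  23  22 378] [ 0.5169 -0.2509  0.098 ]
[315.9 271.1] [ 12   5  19  17 245] [ 0.5128 -0.2902  0.07  ]
[315.7 173.4] [  6   3  31  32 780] [ 0.5212 -0.2111  0.075 ]
[315.5 119.3] [  5   4  32  32 794] [ 0.5254 -0.1719  0.075 ]
((0.5169146656990051, -0.25194746255874634), (0.20438160002231598, 0.05676272511482239), 83.85095977783203)
[ 0.51690888 -0.25080403  0.09905443] [ 0.51288598 -0.28973716  0.07099869]
t 1.4 pos [ 0.5148 -0.253   0.2005] F [-0.6  1.1 -0.7] shift [0.0019, 0.0005, 0.0005] turn [0.0004, 0.0018, -0.0023] rows>= 0.0
```

```bash
python3 -m pendant '[[[0.002,0.002,0.03],[0,0.002,-0.002]],[[0.002,0.002,0.085],[0,0.002,-0.002]],[[0.002,0.002,0.13],[0,0.002,-0.002]],[[0.002,0.002,0.163],[0,0.002,-0.002]],[[0.002,0.002,0.163],[0,0.002,-0.002]],[[0.002,0.002,0.163],[0,0.002,-0.002]]]'
python3 -c "
from h import *
delta([.5169,-.2509,.038],-6.2)"
```

```text
t: 2.15
position: [0.5184, -0.2516, 0.0391]
tool_rot: [0.001, 0.744, 0.668, 0.001]
force: [0.7, -0.0, 0.9]
gripper_width: 0.0853
t 2.15 pos [ 0.5184 -0.2516  0.0391] F [ 0.7 -0.   0.9] shift [0.0005, -0.0016, 0.0011] turn [0.0023, 0.0006, 0.0008] rows>= 0.0
```

```bash
python3 -m pendant '[[[0.0005,-0.0015,0.001],[0,0,0]],[[0.0005,-0.0015,0.001],[0,0,0]],[[0.0005,-0.0015,0.001],[0,0,0]],[[0.0005,-0.0015,0.001],[0,0,0]],[[0.0005,-0.0015,0.001],[0,0,0]],[[0.0005,-0.0015,0.001],[0,0,0]],[[0.0005,-0.0015,0.001],[0,0,0]],[[0.0005,-0.0015,0.001],[0,0,0]]]' 0.0 30
python3 -c "
from h import *
delta([.5169,-.2509,.038],-6.2)"
```

```text
t: 3.15
position: [0.5169, -0.2498, 0.0372]
tool_rot: [0.001, 0.744, 0.669, 0.0]
force: [-0.1, 0.8, 5.6]
gripper_width: 0.0208
t 3.15 pos [ 0.5169 -0.2498  0.0372] F [-0.1  0.8  5.6] shift [-0.0011, 0.0001, -0.0008] turn [0.0014, 0.0, 0.0021] rows>= 0.0
```

```bash
python3 -m pendant '[[[0,0,-0.02],[0,0,0]],[[0,0,-0.05],[0,0,0]],[[0,0,-0.1],[0,0,0]],[[0,0,-0.14],[0,0,0]],[[0,0,-0.14],[0,0,0]],[[0,0,-0.14],[0,0,0]]]'
python3 -c "
from h import *
delta([.5526,.196,.18],99.3)"
```

```text
t: 3.9
position: [0.5158, -0.2493, 0.1763]
tool_rot: [-0.0, 0.744, 0.669, 0.0]
force: [0.3, -0.6, -1.0]
gripper_width: 0.0209
t 3.9 pos [ 0.5158 -0.2493  0.1763] F [ 0.3 -0.6 -1. ] shift [0.4467, -0.0106, -0.0034] turn [0.0004, -0.0008, -1.8393] rows>= 9.8
```

```bash
python3 -m pendant '[[[0.02,0,-0.003],[0,0,-0.1]],[[0.05,0,-0.003],[0,0,-0.25]],[[0.09,-0.002,-0.003],[0,0,-0.4]],[[0.13,-0.003,-0.003],[0,0,-0.56]],[[0.17,-0.004,-0.003],[0,0,-0.72]],[[0.21,-0.005,-0.003],[0,0,-0.88]],[[0.25,-0.006,-0.003],[0,0,-1.04]],[[0.29,-0.007,-0.003],[0,0,-1.2]],[[0.33,-0.008,-0.003],[0,0,-1.36]],[[0.37,-0.009,-0.003],[0,0,-1.52]],[[0.41,-0.01,-0.003],[0,0,-1.67]],[[0.435,-0.0105,-0.003],[0,0,-1.78]],[[0.4467,-0.0106,-0.0034],[0,-0.001,-1.839]],[[0.4467,-0.0106,-0.0034],[0,-0.001,-1.839]],[[0.4467,-0.0106,-0.0034],[0,-0.001,-1.839]]]'
python3 - <<'E'
from h import *
from workcell import arm,eyes
delta([.5526,.196,.18],99.3)
c=eyes.get_calibration('wrist'); p,d=eyes.grab_frame('wrist'); cv2.imwrite('pics/w2.png',p); np.savez('w2.npz',p=p,d=d,**c)
E
```

```text
t: 5.78
position: [0.5524, 0.195, 0.1788]
tool_rot: [-0.001, -0.08, 0.997, -0.001]
force: [-0.1, -0.4, -0.8]
gripper_width: 0.0208
t 5.78 pos [0.5524 0.195  0.1788] F [-0.1 -0.4 -0.8] shift [-0.0004, 0.0009, -0.0012] turn [-0.001, -0.0013, -0.0016] rows>= 0.0
```

View pics/w2.png

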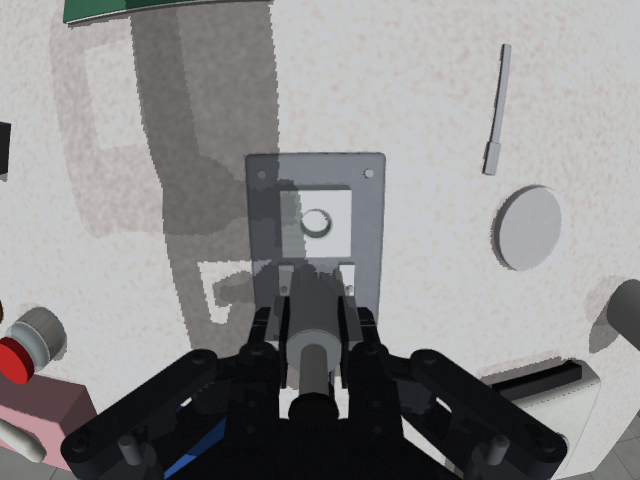

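The wrist view shows the nest hole at (316,223), clear of the held vial, whose foot is at about (316,270).

Run:
```python
from h import *
c=np.load('w2.npz'); P=cloud(c,c['d'],True); p=c['p']
Q=P[170:268,265:370]; m=(Q[...,2]>.033)&(Q[...,2]<.040); 
q=Q[m]; r=cv2.minAreaRect(q[:,:2].astype(np.float32)); print('block',r,q[:,2].mean())
# hole: inside filled block, not block top
M=m.astype(np.uint8); cs,_=cv2.findContours(M,cv2.RETR_CCOMP,cv2.CHAIN_APPROX_NONE)
for k in cs:
    if 200<cv2.contourArea(k)<2500:
        W=plane(c,k[:,0]+[265,170],.036,True)[:,:2]; (e,rad)=cv2.minEnclosingCircle((W*1000).astype(np.float32)); print('hole',cv2.contourArea(k),e,rad,W.mean(0), cv2.fitEllipse((W*1000).astype(np.float32)))
V=P[240:340,270:360].reshape(-1,3); V=V[(V[:,2]>.150)&(V[:,2]<.20)]
print('vial',len(V),V.min(0).round(4),V.max(0).round(4))
for z in (.155,.16,.165,.17):
    s=V[abs(V[:,2]-z)<.0025]
    a=np.radians(9.3); ux=np.array([np.cos(a),np.sin(a)]); uy=np.array([-ux[1],ux[0]])
    t=np.array([.5524,.195]); print(z,len(s),'x',((s[:,:2]-t)@ux).min().round(4),'y',((s[:,:2]-t)@uy).min().round(4),((s[:,:2]-t)@uy).max().round(4))
b=V[V[:,2]<V[:,2].min()+.003]; print(cv2.minEnclosingCircle((b[:,:2]*1000).astype(np.float32)),V[:,2].min())
```

```text
block ((0.5538322329521179, 0.19746050238609314), (0.05639321729540825, 0.05654001235961914), 9.684980392456055) 0.036322187119604187
hole 676.0 (553.4818115234375, 197.47705078125) 12.775352478027344 [0.55313932 0.19786417] ((553.3538208007812, 197.63771057128906), (23.952058792114258, 24.272348403930664), 128.8397979736328)
vial 2931 [0.538  0.1766 0.1584] [0.5565 0.2136 0.2   ]Traceback (most recent call last):
  File "<stdin>", line 15, in <module>
    return umr_minimum(a, axis, None, out, keepdims, initial, where)
ValueError: zero-size array to reduction operation minimum which has no identity
```

Run:
```python
from h import *
c=np.load('w2.npz'); P=cloud(c,c['d'],True)
a=np.radians(9.4); ux=np.array([np.cos(a),np.sin(a)]); uy=np.array([-ux[1],ux[0]]); t=np.array([.5524,.195])
V=P[240:340,285:350].reshape(-1,3); V=V[(V[:,2]>.150)&(V[:,2]<.20)]
for z in (.16,.164,.168,.172,.176,.18):
    s=V[abs(V[:,2]-z)<.002]
    if len(s)>20:
        x=(s[:,:2]-t)@ux; y=(s[:,:2]-t)@uy
        A=np.c_[2*x,2*y,np.ones(len(x))]; r=np.linalg.lstsq(A,x*x+y*y,rcond=None)[0]
        print(z,len(s),'xmin',x.min().round(4),'y',y.min().round(4),y.max().round(4),'fit',r[:2].round(4),np.sqrt(r[2]+r[0]**2+r[1]**2).round(4))
delta([.5534,.1975,.08],99.4)
```

```text
0.16 111 xmin -0.0091 y -0.0099 0.0113 fit [0.0024 0.0007] 0.0106
0.164 151 xmin -0.0088 y -0.0101 0.0115 fit [0.0024 0.0006] 0.0106
0.168 164 xmin -0.0088 y -0.0099 0.0113 fit [0.0022 0.0007] 0.0105
0.172 171 xmin -0.0091 y -0.0097 0.0111 fit [0.0024 0.0006] 0.0106
0.176 176 xmin -0.0089 y -0.0095 0.0108 fit [0.002  0.0007] 0.0103
0.18 243 xmin -0.0089 y -0.0101 0.0111 fit [0.0029 0.0005] 0.0111
t 5.83 pos [0.5526 0.1949 0.1792] F [ 0.5 -1.1 -0.7] shift [-0.0013, 0.0025, 0.0991] turn [-0.0009, -0.0006, -0.0036] rows>= 1.6
```

```bash
python3 -m pendant '[[[0.0006,0.0017,0.03],[0,0,-0.0036]],[[0.0006,0.0017,0.07],[0,0,-0.0036]],[[0.0006,0.0017,0.1],[-0.001,0,-0.0036]],[[0.0006,0.0017,0.103],[-0.001,0,-0.0036]],[[0.0006,0.0017,0.103],[-0.001,0,-0.0036]],[[0.0006,0.0017,0.103],[-0.001,0,-0.0036]]]'
python3 - <<'E'
from h import *
from workcell import arm,eyes
delta([.5516,.1966,.0395],99.4)
c=eyes.get_calibration('wrist'); t=arm.get_obs()['position'][:2]; p,d=eyes.grab_frame('wrist'); np.savez('w3.npz',p=p,d=d,**c)
P=cloud(c,d,True); cv2.imwrite('pics/w3.png',p[150:420,180:460])
a=np.radians(9.4); ux=np.array([np.cos(a),np.sin(a)]); uy=np.array([-ux[1],ux[0]])
V=P[200:340,285:350].reshape(-1,3); 
for z in (.056,.06,.064,.068,.072):
    s=V[abs(V[:,2]-z)<.002]
    if len(s)>20:
        x=(s[:,:2]-t)@ux; y=(s[:,:2]-t)@uy; print(z,len(s),'xmin',x.min().round(4),'y',y.min().round(4),y.max().round(4))
Q=P[150:330,230:400].reshape(-1,3); q=Q[(Q[:,2]>.033)&(Q[:,2]<.039)][:,:2]-t
for v in (ux,uy): print('block',np.percentile(q@v,[0,.5,99.5,100]).round(4))
E
```

```text
t: 6.58
position: [0.5539, 0.1973, 0.0791]
tool_rot: [0.002, -0.083, 0.997, 0.0]
force: [0.8, -0.2, -0.4]
gripper_width: 0.0211
t 6.58 pos [0.5539 0.1973 0.0791] F [ 0.8 -0.2 -0.4] shift [0.0025, -0.0003, 0.0396] turn [0.0005, 0.0044, 0.0012] rows>= 0.6
0.06 102 xmin -0.0084 y -0.0099 0.0113
0.064 146 xmin -0.0085 y -0.0101 0.0115
0.068 173 xmin -0.0092 y -0.01 0.0114
0.072 180 xmin -0.0089 y -0.0097 0.0112
block [-0.0287 -0.028   0.0197  0.0219]
block [-0.0281 -0.0276  0.0281  0.0287]
```

View pics/w3.png

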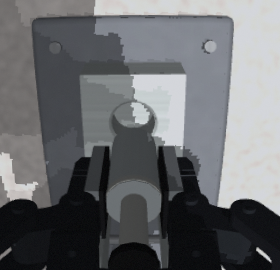

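The view shows the vial foot just over the hole, with the hole rim at about (135,118) in the crop. The vial sits about 2 mm too far rear, and the transient hasn't settled. I'll correct and settle.

```bash
python3 -m pendant '[[[0.0015,0,0.01],[0,0.002,0]],[[0.0015,0,0.02],[0,0.002,0]],[[0.0015,0,0.02],[0,0.002,0]],[[0.0015,0,0.02],[0,0.002,0]],[[0.0015,0,0.02],[0,0.002,0]]]'
python3 -c "
from h import *
delta([.5516,.1967,.0395],99.4)"
```

```text
t: 7.25
position: [0.551, 0.197, 0.0573]
tool_rot: [-0.0, -0.083, 0.997, 0.0]
force: [-0.0, -0.3, -0.7]
gripper_width: 0.021
t 7.25 pos [0.551  0.197  0.0573] F [-0.  -0.3 -0.7] shift [-0.0006, -0.0004, 0.0178] turn [0.0005, -0.0008, 0.0016] rows>= 0.3
```

```bash
python3 -m pendant '[[[-0.0004,-0.0002,0.005],[0,0,0]],[[-0.0004,-0.0002,0.01],[0,0,0]],[[-0.0004,-0.0002,0.014],[0,0,0]],[[-0.0004,-0.0002,0.014],[0,0,0]]]'
python3 -c "
from h import *
from workcell import arm
for i in range(1): delta([.5516,.1967,.0395],99.4)"
```

```text
t: 7.75
position: [0.5509, 0.1967, 0.0425]
tool_rot: [-0.001, -0.083, 0.997, 0.0]
force: [0.4, -0.5, -0.5]
gripper_width: 0.0212
t 7.75 pos [0.5509 0.1967 0.0425] F [ 0.4 -0.5 -0.5] shift [-0.0007, -0.0001, 0.003] turn [0.0004, -0.002, 0.0015] rows>= 0.0
```

```bash
python3 -m pendant '[[[0,0,0.002],[0,0,0]],[[0,0,0.0035],[0,0,0]],[[0,0,0.0045],[0,0,0]],[[0,0,0.0045],[0,0,0]]]'
python3 -c "
from h import *
delta([.5516,.1967,.0395],99.4)"
```

```text
t: 8.25
position: [0.5516, 0.1969, 0.0392]
tool_rot: [-0.0, -0.083, 0.997, 0.0]
force: [-1.7, -0.4, 4.6]
gripper_width: 0.0211
t 8.25 pos [0.5516 0.1969 0.0392] F [-1.7 -0.4  4.6] shift [0.0, -0.0002, -0.0003] turn [0.0004, -0.0004, 0.0016] rows>= 0.0
```

Contact with the floor at the expected height (4.6 N). Open and lift straight up.

```bash
python3 -m pendant '[[[0,0,0],[0,0,0]],[[0,0,0],[0,0,0]],[[0,0,0],[0,0,0]],[[0,0,0],[0,0,0]],[[0,0,-0.03],[0,0,0]],[[0,0,-0.08],[0,0,0]],[[0,0,-0.13],[0,0,0]],[[0,0,-0.18],[0,0,0]],[[0,0,-0.18],[0,0,0]],[[0,0,-0.18],[0,0,0]]]' 0.06
python3 - <<'E'
from h import *
from workcell import arm,eyes
c=eyes.get_calibration('wrist'); p,d=eyes.grab_frame('wrist'); np.savez('w4.npz',p=p,d=d,**c); cv2.imwrite('pics/w4.png',p)
P=cloud(c,d,True)
# plunger head ~ z .100, tube top .066
m=(P[...,2]>.092)&(P[...,2]<.108); Q=P[m]; Q=Q[(abs(Q[:,0]-.553)<.03)&(abs(Q[:,1]-.197)<.03)]
print(len(Q),Q.mean(0) if len(Q) else '',np.percentile(Q[:,2],[5,50,95]) if len(Q) else '')
p,d=eyes.grab_frame('top'); c=eyes.get_calibration('top'); P=cloud(c,d); Q=P[185:230,190:240].reshape(-1,3); Q=Q[(Q[:,2]>.2)&(Q[:,2]<.3)]; print('grip',cv2.minAreaRect(Q[:,:2].astype(np.float32)),Q.mean(0))
a=np.radians(9.5); ux=np.array([np.cos(a),np.sin(a),0]); uy=np.array([-ux[1],ux[0],0]); n=np.array([.5534,.1975,0])
print('grip pred',n+.094*ux+.038*uy+[0,0,.259])
delta([0.6,.25,.38],9.5)
E
```

```text
t: 9.5
position: [0.5512, 0.1967, 0.2181]
tool_rot: [-0.001, -0.083, 0.997, 0.0]
force: [0.4, -0.5, -1.1]
gripper_width: 0.0605
342 [0.55354623 0.19797898 0.10028785] [0.09896796 0.10033583 0.10140671]
grip ((0.6473151445388794, 0.24758681654930115), (0.004865752067416906, 0.06870521605014801), 10.94234561920166) [0.64595366 0.25261999 0.26640221]
grip pred [0.63983904 0.25049333 0.259     ]
t 9.6 pos [0.5504 0.1965 0.2165] F [ 0.  -0.4  0.5] shift [-0.057, 0.0446, -0.1637] turn [-0.0031, -0.0035, 1.5706] rows>= 8.4
```

View pics/w4.png

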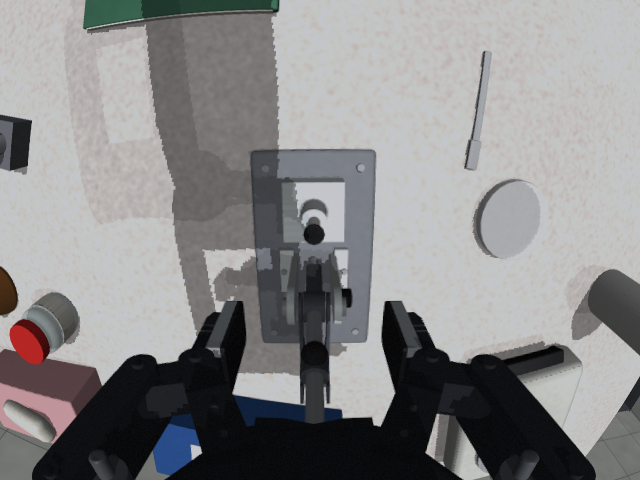

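The wrist view shows the vial upright in the nest: black head at (314,234), tube top at (314,213). The head top measures z=0.1003, where a fully seated vial gives 0.100. Next I rise and go over the grip.

```bash
python3 -m pendant '[[[0,0,-0.05],[0,0,0]],[[0,0,-0.1],[0,0,0]],[[0,0,-0.14],[0,0,0.1]],[[-0.005,0,-0.15],[0,0,0.28]],[[-0.01,0.01,-0.15],[0,0,0.46]],[[-0.02,0.02,-0.15],[0,0,0.64]],[[-0.04,0.025,-0.15],[0,0,0.82]],[[-0.06,0.03,-0.15],[0,0,1.0]],[[-0.075,0.04,-0.15],[0,0,1.18]],[[-0.09,0.044,-0.15],[0,0,1.36]],[[-0.097,0.044,-0.15],[0,0,1.5]],[[-0.097,0.044,-0.15],[-0.003,-0.003,1.57]],[[-0.097,0.044,-0.15],[-0.003,-0.003,1.57]],[[-0.097,0.044,-0.15],[-0.003,-0.003,1.57]],[[-0.097,0.044,-0.15],[-0.003,-0.003,1.57]]]' 0.0854
python3 - <<'E'
from h import *
from workcell import arm,eyes
delta([0.6388,.2564,.240],9.5)
c=eyes.get_calibration('wrist'); p,d=eyes.grab_frame('wrist'); np.savez('w5.npz',p=p,d=d,**c); cv2.imwrite('pics/w5.png',p)
P=cloud(c,d,True); Q=P.reshape(-1,3); Q=Q[(Q[:,2]>.245)&(Q[:,2]<.28)&(abs(Q[:,0]-.64)<.04)&(abs(Q[:,1]-.25)<.06)]
print(len(Q),cv2.minAreaRect(Q[:,:2].astype(np.float32)),np.percentile(Q[:,2],[2,50,98]))
E
```

```text
t: 11.48
position: [0.64, 0.2561, 0.3682]
tool_rot: [0.001, 0.646, 0.764, 0.001]
force: [0.4, -0.8, 1.1]
gripper_width: 0.0852
t 11.47 pos [0.64   0.2561 0.3682] F [ 0.4 -0.8  1.1] shift [0.0004, -0.0014, 0.1282] turn [0.0024, -0.0004, 0.0014] rows>= 2.1
2653 ((0.6410349607467651, 0.24577771127223969), (0.01912233978509903, 0.07964838296175003), 9.865211486816406) [0.26074332 0.26775626 0.27043022]
```

View pics/w5.png

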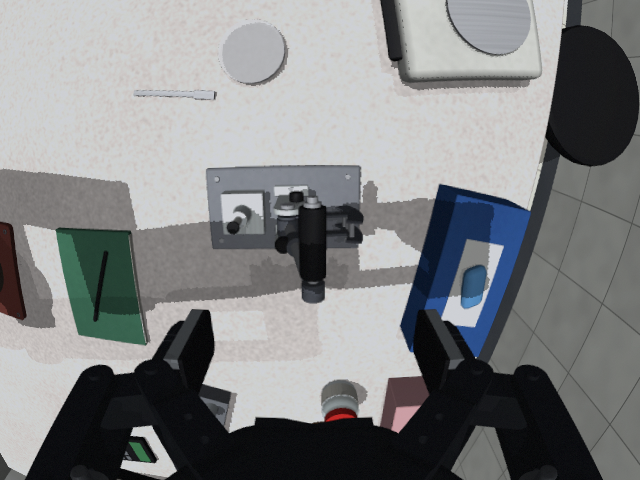

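The wrist view shows the grip as a black cylinder from (313,205) to (313,282), centred between the open fingers. Descend and close.

```bash
python3 -m pendant '[[[0.0004,-0.001,0.04],[0.002,0,0.001]],[[0.0004,-0.001,0.08],[0.002,0,0.001]],[[0.0004,-0.001,0.115],[0.002,0,0.001]],[[0.0004,-0.001,0.128],[0.002,0,0.001]],[[0.0004,-0.001,0.128],[0.002,0,0.001]],[[0.0004,-0.001,0.128],[0.002,0,0.001]]]'
python3 -c "
from h import *
delta([.639,.2564,.240],9.5)"
```

```text
t: 12.28
position: [0.6404, 0.2568, 0.2429]
tool_rot: [0.001, 0.646, 0.763, 0.002]
force: [-0.8, -0.3, 1.0]
gripper_width: 0.0852
t 12.28 pos [0.6404 0.2568 0.2429] F [-0.8 -0.3  1. ] shift [-0.0002, -0.0015, 0.0029] turn [0.0043, -0.0008, -0.0003] rows>= 0.1
```

```bash
python3 -m pendant '[[[0,0,0],[0,0,0]],[[0,0,0],[0,0,0]],[[0,0,0],[0,0,0]],[[0,0,0],[0,0,0]],[[0,0,0],[0,0,0]],[[0,0,0],[0,0,0]],[[0,0,0],[0,0,0]],[[0,0,0],[0,0,0]]]' 0.0 60
python3 - <<'E'
from h import *
delta([.639,.2564,.240],9.5)
# pull-path in the tool frame (tool y=+press x, tool z=down), relative to open, per angle th
for th in np.r_[0,.2,.4,.6,.8,1.0,1.1,1.2,1.25,1.3,1.4,1.5,1.6,1.7]:
    f=1.745-th; print(round(th,2), 'ty',round(.17*(-np.cos(f)+np.cos(1.745)),4),'tz',round(.17*(np.sin(1.745)-np.sin(f)),4),'zrel',round(.17*np.sin(f),4))
E
```

```text
t: 13.28
position: [0.6394, 0.2565, 0.2409]
tool_rot: [0.0, 0.646, 0.763, 0.001]
force: [-2.1, -0.3, 4.0]
gripper_width: 0.0185
t 13.28 pos [0.6394 0.2565 0.2409] F [-2.1 -0.3  4. ] shift [-0.0, -0.0004, 0.0009] turn [0.0013, -0.0004, -0.0003] rows>= 0.0
0.0 ty 0.0 tz 0.0 zrel 0.1674
0.2 ty -0.0338 tz -0.0025 zrel 0.1699
0.4 ty -0.0675 tz 0.0017 zrel 0.1657
0.6 ty -0.0997 tz 0.0126 zrel 0.1548
0.8 ty -0.129 tz 0.0296 zrel 0.1378
1.0 ty -0.1544 tz 0.0522 zrel 0.1153
1.1 ty -0.1653 tz 0.0652 zrel 0.1022
1.2 ty -0.1748 tz 0.0793 zrel 0.0881
1.25 ty -0.1791 tz 0.0867 zrel 0.0808
1.3 ty -0.1829 tz 0.0942 zrel 0.0732
1.4 ty -0.1894 tz 0.1099 zrel 0.0575
1.5 ty -0.1944 tz 0.1262 zrel 0.0412
1.6 ty -0.1977 tz 0.1429 zrel 0.0246
1.7 ty -0.1993 tz 0.1598 zrel 0.0076
```

```bash
python3 -m pendant '[[[0,-0.017,-0.002],[0,0,0]],[[0,-0.034,-0.0025],[0,0,0]],[[0,-0.051,-0.001],[0,0,0]],[[0,-0.0675,0.0017],[0,0,0]],[[0,-0.084,0.0065],[0,0,0]],[[0,-0.0997,0.0126],[0,0,0]],[[0,-0.1148,0.0204],[0,0,0]],[[0,-0.129,0.0296],[0,0,0]],[[0,-0.1422,0.0403],[0,0,0]],[[0,-0.1544,0.0522],[0,0,0]],[[0,-0.1653,0.0652],[0,0,0]],[[0,-0.1702,0.0722],[0,0,0]],[[0,-0.1702,0.0722],[0,0,0]],[[0,-0.1702,0.0722],[0,0,0]]]'
cat >> h.py <<'E'
def lever():
    from workcell import arm
    s=arm.get_obs(); a=np.radians(9.5); ux=np.array([np.cos(a),np.sin(a),0]); uy=np.array([-ux[1],ux[0],0])
    d=s['position']-np.array([.5534,.1975,.092])-.065*ux
    X,Z=d@ux,d[2]+.019; f=np.arctan2(Z,-X); F=s['force']
    print('t',round(s['t'],2),'X',X.round(4),'Z',Z.round(4),'r',np.hypot(X,Z).round(4),'y',(d@uy).round(4),'th',(1.745-f).round(4),'Ftan(up)',(F@ux*np.sin(f)+F[2]*np.cos(f)).round(2),'Frad',(-(F@ux)*np.cos(f)+F[2]*np.sin(f)).round(2),'F',F.round(1),'w',s['gripper_width'].round(4))
E
python3 -c "
from h import *
lever()"
```

```text
t: 15.02
position: [0.4717, 0.2272, 0.1686]
tool_rot: [0.001, 0.646, 0.763, -0.0]
force: [-2.2, -5.5, 6.5]
gripper_width: 0.0183Traceback (most recent call last):
  File "<string>", line 3, in <module>
    lever()
    ~~~~~^^
  File "h.py", line 31, in lever
    print('t',round(s['t'],2),'X',X.round(4),'Z',Z.round(4),'r',np.hypot(X,Z).round(4),'y',(d@uy).round(4),'th',(1.745-f).round(4),'Ftan(up)',(F@ux*np.sin(f)+F[2]*np.cos(f)).round(2),'Frad',(-(F@ux)*np.cos(f)+F[2]*np.sin(f)).round(2),'F',F.round(1),'w',s['gripper_width'].round(4))
                                                                                                                                                                                                                                                             ^^^^^^^^^^^^^^^^^^^^^^^^
AttributeError: 'float' object has no attribute 'round'
```

```bash
sed -i "s/s\['gripper_width'\].round(4)/round(float(s['gripper_width']),4)/" h.py; L(){ python3 -c "from h import *; lever()"; }
L
python3 -m pendant '[[[0,-0.0023,0.0035],[0,0,0]],[[0,-0.0045,0.007],[0,0,0]],[[0,-0.0045,0.007],[0,0,0]],[[0,-0.0045,0.007],[0,0,0]]]' >/dev/null; L
python3 -m pendant '[[[0,-0.0021,0.0035],[0,0,0]],[[0,-0.0021,0.0035],[0,0,0]],[[0,-0.0021,0.0035],[0,0,0]]]' >/dev/null; L
python3 -m pendant '[[[0,-0.002,0.0035],[0,0,0]],[[0,-0.002,0.0035],[0,0,0]],[[0,-0.002,0.0035],[0,0,0]]]' >/dev/null; L
python3 -m pendant '[[[0,-0.0019,0.0035],[0,0,0]],[[0,-0.0019,0.0035],[0,0,0]],[[0,-0.0019,0.0035],[0,0,0]]]' >/dev/null; L
python3 -m pendant '[[[0,-0.0018,0.0035],[0,0,0]],[[0,-0.0018,0.0035],[0,0,0]],[[0,-0.0018,0.0035],[0,0,0]]]' >/dev/null; L
```

```text
t 15.03 X -0.1407 Z 0.0956 r 0.1701 y 0.0428 th 1.1482 Ftan(up) 3.67 Frad 6.25 F [-2.2 -5.5  6.5] w 0.0183
t 15.53 X -0.1452 Z 0.0886 r 0.1701 y 0.0427 th 1.1973 Ftan(up) 4.31 Frad 6.84 F [-2.6 -6.5  7.2] w 0.0181
t 15.9 X -0.1473 Z 0.085 r 0.1701 y 0.0427 th 1.2214 Ftan(up) 4.21 Frad 6.42 F [-2.4 -6.6  6.9] w 0.0184
t 16.27 X -0.1493 Z 0.0814 r 0.1701 y 0.0427 th 1.2456 Ftan(up) 4.18 Frad 5.94 F [-2.1 -6.7  6.5] w 0.0181
t 16.65 X -0.1511 Z 0.078 r 0.1701 y 0.0427 th 1.2687 Ftan(up) 3.41 Frad 5.48 F [-2.4 -5.6  5.5] w 0.0182
t 17.02 X -0.1526 Z 0.0749 r 0.17 y 0.0427 th 1.2887 Ftan(up) 5.34 Frad 7.43 F [-3.3 -6.5  8.1] w 0.0182
```

```bash
L(){ python3 -c "from h import *; lever()"; }
python3 -m pendant '[[[0,-0.0014,0.003],[0,0,0]],[[0,-0.0014,0.003],[0,0,0]],[[0,-0.0014,0.003],[0,0,0]]]' >/dev/null; L
python3 -m pendant '[[[0,-0.0014,0.003],[0,0,0]],[[0,-0.0014,0.003],[0,0,0]],[[0,-0.0014,0.003],[0,0,0]]]' >/dev/null; L
python3 -m pendant '[[[0,-0.0013,0.003],[0,0,0]],[[0,-0.0013,0.003],[0,0,0]],[[0,-0.0013,0.003],[0,0,0]]]' >/dev/null; L
python3 -m pendant '[[[0,-0.0012,0.003],[0,0,0]],[[0,-0.0012,0.003],[0,0,0]],[[0,-0.0012,0.003],[0,0,0]]]' >/dev/null; L
python3 -m pendant '[[[0,-0.0012,0.003],[0,0,0]],[[0,-0.0012,0.003],[0,0,0]],[[0,-0.0012,0.003],[0,0,0]]]' >/dev/null; L
python3 -m pendant '[[[0,-0.0011,0.003],[0,0,0]],[[0,-0.0011,0.003],[0,0,0]],[[0,-0.0011,0.003],[0,0,0]]]' >/dev/null; L
```

```text
t 17.4 X -0.1534 Z 0.0731 r 0.1699 y 0.0427 th 1.3003 Ftan(up) 11.04 Frad 10.92 F [-4.  -7.3 14.7] w 0.0185
t 17.77 X -0.1556 Z 0.0686 r 0.1701 y 0.0427 th 1.3295 Ftan(up) 5.03 Frad 6.9 F [-3.3 -6.4  7.4] w 0.0182
t 18.15 X -0.157 Z 0.0653 r 0.1701 y 0.0426 th 1.3507 Ftan(up) 3.94 Frad 4.4 F [-1.6 -6.   5.3] w 0.018
t 18.52 X -0.1583 Z 0.0622 r 0.1701 y 0.0426 th 1.3704 Ftan(up) 3.97 Frad 4.14 F [-1.3 -7.1  5.2] w 0.0182
t 18.9 X -0.1595 Z 0.059 r 0.1701 y 0.0426 th 1.3909 Ftan(up) 1.99 Frad 2.49 F [-0.7 -5.6  2.7] w 0.0182
t 19.27 X -0.1604 Z 0.0563 r 0.17 y 0.0426 th 1.4077 Ftan(up) 3.97 Frad 3.7 F [-1.2 -6.   5. ] w 0.018
```

```bash
L(){ python3 -c "from h import *; lever()"; }
python3 -m pendant '[[[0,-0.001,0.003],[0,0,0]],[[0,-0.001,0.003],[0,0,0]],[[0,-0.001,0.003],[0,0,0]]]' >/dev/null; L
python3 -m pendant '[[[0,-0.001,0.003],[0,0,0]],[[0,-0.001,0.003],[0,0,0]],[[0,-0.001,0.003],[0,0,0]]]' >/dev/null; L
python3 -m pendant '[[[0,-0.0009,0.003],[0,0,0]],[[0,-0.0009,0.003],[0,0,0]],[[0,-0.0009,0.003],[0,0,0]]]' >/dev/null; L
python3 -m pendant '[[[0,-0.0008,0.003],[0,0,0]],[[0,-0.0008,0.003],[0,0,0]],[[0,-0.0008,0.003],[0,0,0]]]' >/dev/null; L
python3 -m pendant '[[[0,-0.0007,0.003],[0,0,0]],[[0,-0.0007,0.003],[0,0,0]],[[0,-0.0007,0.003],[0,0,0]]]' >/dev/null; L
python3 -m pendant '[[[0,-0.0007,0.003],[0,0,0]],[[0,-0.0007,0.003],[0,0,0]],[[0,-0.0007,0.003],[0,0,0]]]' >/dev/null; L
```

```text
t 19.65 X -0.1612 Z 0.054 r 0.17 y 0.0427 th 1.4219 Ftan(up) 7.05 Frad 6.09 F [-2.3 -7.5  8.6] w 0.0182
t 20.02 X -0.162 Z 0.0515 r 0.1699 y 0.0426 th 1.4373 Ftan(up) 9.26 Frad 8.9 F [-4.4 -8.3 11.5] w 0.0183
t 20.4 X -0.163 Z 0.048 r 0.17 y 0.0426 th 1.4589 Ftan(up) 6.69 Frad 6.8 F [-3.5 -7.4  8.3] w 0.0179
t 20.77 X -0.1641 Z 0.0443 r 0.17 y 0.0426 th 1.4811 Ftan(up) 4.7 Frad 2.51 F [-0.1 -6.4  5.2] w 0.018
t 21.15 X -0.165 Z 0.0411 r 0.17 y 0.0426 th 1.5006 Ftan(up) 3.66 Frad 3.18 F [-1.1 -6.5  4.3] w 0.018
t 21.52 X -0.1656 Z 0.0382 r 0.17 y 0.0426 th 1.5186 Ftan(up) 4.03 Frad 3.0 F [-0.8 -7.3  4.6] w 0.0182
```

```bash
L(){ python3 -c "from h import *; lever()"; }
python3 -m pendant '[[[0,-0.0006,0.003],[0,0,0]],[[0,-0.0006,0.003],[0,0,0]],[[0,-0.0006,0.003],[0,0,0]]]' >/dev/null; L
python3 -m pendant '[[[0,-0.0006,0.003],[0,0,0]],[[0,-0.0006,0.003],[0,0,0]],[[0,-0.0006,0.003],[0,0,0]]]' >/dev/null; L
python3 -m pendant '[[[0,-0.0005,0.003],[0,0,0]],[[0,-0.0005,0.003],[0,0,0]],[[0,-0.0005,0.003],[0,0,0]]]' >/dev/null; L
python3 -m pendant '[[[0,-0.0005,0.003],[0,0,0]],[[0,-0.0005,0.003],[0,0,0]],[[0,-0.0005,0.003],[0,0,0]]]' >/dev/null; L
python3 -m pendant '[[[0,-0.0004,0.0025],[0,0,0]],[[0,-0.0004,0.0025],[0,0,0]],[[0,-0.0004,0.0025],[0,0,0]]]' >/dev/null; L
```

```text
t 21.9 X -0.1664 Z 0.035 r 0.17 y 0.0426 th 1.5377 Ftan(up) 4.1 Frad 3.73 F [-1.7 -6.8  4.8] w 0.0182
t 22.27 X -0.1668 Z 0.0324 r 0.1699 y 0.0426 th 1.5529 Ftan(up) 6.86 Frad 4.36 F [-1.9 -6.8  7.6] w 0.0184
t 22.65 X -0.1673 Z 0.0297 r 0.1699 y 0.0426 th 1.5694 Ftan(up) 8.27 Frad 6.59 F [-3.7 -8.3  9.3] w 0.0184
t 23.02 X -0.1676 Z 0.0275 r 0.1698 y 0.0426 th 1.5826 Ftan(up) 13.59 Frad 9.78 F [-6.1 -8.5 15. ] w 0.018
t 23.4 X -0.1683 Z 0.0239 r 0.17 y 0.0426 th 1.6036 Ftan(up) 6.11 Frad 4.71 F [-2.6 -7.6  6.7] w 0.0183
```

Third click felt: 13.6 N fell to 6.1 N at Z≈0.026. Ease down to the notch bottom, about 10–11 mm beyond it.

```bash
L(){ python3 -c "from h import *; lever()"; }
python3 -m pendant '[[[0,-0.0004,0.003],[0,0,0]],[[0,-0.0004,0.003],[0,0,0]],[[0,-0.0004,0.003],[0,0,0]]]' >/dev/null; L
python3 -m pendant '[[[0,-0.0003,0.003],[0,0,0]],[[0,-0.0003,0.003],[0,0,0]],[[0,-0.0003,0.003],[0,0,0]]]' >/dev/null; L
python3 -m pendant '[[[0,-0.0002,0.002],[0,0,0]],[[0,-0.0002,0.002],[0,0,0]],[[0,-0.0002,0.002],[0,0,0]],[[0,-0.0002,0.002],[0,0,0]],[[0,-0.0002,0.002],[0,0,0]],[[0,-0.0002,0.002],[0,0,0]]]' >/dev/null; L
python3 - <<'E'
from h import *
from workcell import eyes
c=eyes.get_calibration('wrist'); p,d=eyes.grab_frame('wrist'); cv2.imwrite('pics/w6.png',p)
E
```

```text
t 23.77 X -0.1686 Z 0.0209 r 0.1699 y 0.0426 th 1.6216 Ftan(up) 6.34 Frad 4.11 F [-2.1 -7.2  6.8] w 0.0179
t 24.15 X -0.169 Z 0.0175 r 0.1699 y 0.0426 th 1.6419 Ftan(up) 3.92 Frad 2.02 F [-0.5 -6.7  4.1] w 0.0184
t 24.9 X -0.1693 Z 0.0155 r 0.17 y 0.0426 th 1.6534 Ftan(up) 4.64 Frad 3.25 F [-1.6 -7.6  4.9] w 0.0182
```

View pics/w6.png

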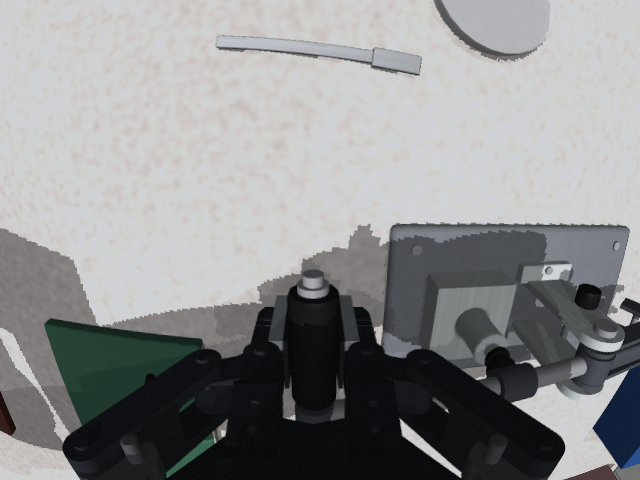

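The wrist view shows the grip held between the pads at (313,345). The vial is upright in the nest at (470,320), with the lever foot on its plunger head at about (500,365).

```bash
python3 -c "
from h import *
lever()
from workcell import job
print(job.hand_in())"
```

```text
t 24.95 X -0.1692 Z 0.0156 r 0.1699 y 0.0426 th 1.6532 Ftan(up) 4.85 Frad 2.69 F [-1.2 -6.3  5.1] w 0.0182
the job is handed in; nothing more can be done
None
```

I moved the filter vial from the middle rack hole into the press nest, let it go, and pulled the lever down past three clicks. I handed the job in at about 25 s, still holding the grip in the third notch; no verdict is reported.

- **Vial:** after release, its plunger head measured 0.1003 m high, and a fully seated vial gives 0.100 m. It was within about 1 mm of the nest centre as the wrist camera measured it.
- **Clicks:** the resistance at the grip peaked and fell three times:

| Click | Lever angle (rad) | Peak force (N) | Force after the fall (N) |
|---|---|---|---|
| 1 | about 1.31 | 11 | 4 |
| 2 | about 1.45 | 9 | 4 |
| 3 | about 1.59 | 13.6 | 4 |

- **Final position:** I stopped at 1.653 rad, about 11 mm past the third click. By the click spacing, the fourth is still about 12 mm away.
- **Final hold:** the lever pushed back on the grip with a steady 4.8 N or so. The last wrist picture shows the grip held, the foot on the plunger and the vial upright, with the fingers clear of it.

**Not measured:** the force of the foot on the plunger and the exact sector setting. I inferred both from the resistance felt at the grip. The gripper read 18.2 mm on the 20 mm grip, which may mean it is held slightly off-centre; it did not slip.

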